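# Tare, load and log a batch of horn scales

### The arm

A 6-joint arm with a two-finger parallel gripper is mounted at the origin on the work surface. World frame = base frame: x ahead of the robot, y to its left, z up, the work surface at z = 0. Lengths are in mm, angles in rad, forces in N, time in s.
With the tool pointing down it reaches from about 350 to 775 mm from the base axis. Payload 7.3 kg.
Tool frame: the origin (TCP) lies midway between the tips of the shut fingers; the grasp point (between the pads) lies 19 mm behind it; z points along the fingers, y is the line along which they close (so a half turn about z gives the same grasp; the last joint's range is limited). The gripper opens to 92 mm and grips with 3 to 60 N. Pads are 19 mm wide; open, the fingers measure 130 mm over their backs; the gripper's body (75 mm by 190 mm) begins 47 mm behind the grasp point.
Start: joints at [-1.302, 0.342, 1.524, -0, 1.275, -0.146], TCP at [211.603, -480.491, 200.041] pointing down, gripper open.
Joint ranges: [-2.53, 2.53], [-0.77, 2.02], [0.04, 2.7], [-1, 4.14], [0.28, 2.66], [-3.11, 3.11]. Speed limits (rad/s): [2.57, 2.57, 3.14, 3.14, 3.14, 3.14].

### API

Orientations are given as [roll, pitch, yaw] about the fixed x, y, z axes, in that order (R = Rz(yaw) Ry(pitch) Rx(roll)).
In Python, from plant import bot gives the robot as it stands.
- The arm moves only by the tool servo_tool, never from a script. Its argument "deltas" is a list of rows, each a list of 2 entries, a list of its own where there are three numbers: the shift along the tool's x, y, z in m, then the turn, a rotation vector about the tool's x, y, z in degrees. A call has 1 to 20 rows; each row shifts and turns the commanded pose from where the row before left it, along the tool's axes as they then stand; what a row does not reach is not made up. A row lasts 1/8 s, in which the tool goes at most 62.5 mm and 10.7 degrees, less where a joint would pass 70% of its speed; a pose out of reach is approached as far as the arm can. A call with a gripper value outside its range is refused whole. "fingers" is the opening, from 0 (shut) to 1 (fully open), set as the call begins (left out, the last holds). The fingers move at their own pace and stop on an object; the grip force is fixed at half the most. Time passes only in rows, so rows that do not move let the fingers close. It gives the time, the measured TCP pose, the force, the opening and the grip force at its end, in the units of the state.
- bot.get_obs(): the state, without advancing time (a new reading comes with each control period).
- bot.capture(name): name is "side" or "top" or "wrist"; returns the picture (420x560x3 uint8, red, green, blue); there is no depth.
- bot.camera_model(name): a dict with "mtx" (3x3 intrinsics, pixels), "dist" ([k1, k2, p1, p2, k3] as OpenCV has them; the pictures are not rectified), "xyz" and "rotation" of the camera in the world. Camera axes: x right, y down, z forward; pixel columns grow to the right and rows downward; lengths in mm; the calibration is good to about 2 mm. A picture is of the moment at which its call begins: read the wrist's pose just before it. camera_model takes no time and is no camera call; for the wrist camera it gives the pose at the moment of the call.
- bot.close_job(): hands the job in; it is judged then, once.
The state is a dict: "time": time; "joint_positions": joint angles; "dq": joint speeds; "tau": joint torques, N m; "tool_pos": TCP position; "tcp_rot": TCP orientation; "contact_force": force on the tool from outside, world axes, zero at the start; "moment": the same for the moment, N m; "grip_width": finger opening in mm; "finger_force": force on a finger pad.
Only numpy, scipy, OpenCV 4.12 (cv2) and the standard library are available. Lean on these libraries where they do the work, as an engineer would, in place of code of your own. Each camera call takes 0.05 s, during which the arm holds its last target. There are 200 camera calls.

### The job

Weigh the batch: slide the empty pan along the bench, without lifting or tipping it, squarely onto the metal weighing platen, let go, and press the foot-switch treadle down to its stop for a second to tare, then let it come up. Then put every horn scale from the white paper into the pan, and with the loaded pan still on the platen press the treadle to its stop for a second again to log the weight. Last, slide the loaded pan, again without lifting, squarely into the black corner marks and leave it there with all the scales in it and the treadle up; leave everything else on the bench alone.

Things in the scene. Friction and masses are not known exactly. Their poses are not given: they have to be found in the camera images.
- pan: Open steel pan, loose, 0.5 kg: 170 mm (x) by 210 mm (y), 24 mm tall, walls and floor 4 mm thick. Origin: centre of underside, z up. A black stick handle, 18 mm wide (y), 13 to 29 mm above the bench, reaches from 85 to 147 mm from the origin along -x, roughly towards the robot. The pan starts to the right (-y) of the weighing platen, turned a little.
- weigh_mark: The weighing platen: a full rectangle of bare metal with a dark edge, 194 mm (x) by 234 mm (y), flush with the bench (no step). Origin: its centre. The pan stands on it with the handle along -x of the mark.
- finish_mark: The finish place: four black corner angles on the bench (no fill), flush, around a rectangle 194 mm (x) by 234 mm (y), left (+y) of the platen. Origin: its centre. The pan stands in it with the handle along -x of the mark.
- pedal: Foot switch standing on the bench, fixed: grey base 160 mm along x, 104 mm along y, 16 mm tall. Origin: centre of its underside. It stands right of the robot, its x axis roughly to the right (-y of the world). The black ribbed treadle (138 x 76 x 10 mm) is hinged at the +x end, 65 mm from the origin and 26 mm up; its free edge points to its -x and stands about 58 mm high at rest.
- treadle_pad (a point): Point to press, on top of the treadle, 112 mm from the hinge; moves down about 25 mm over the full stroke
- treadle (a joint): Treadle angle (rad): 0 released (sprung up), 0.22 fully down on its stop. The spring needs about 5 N at the pad to start and about 11 N at the stop; it springs back by itself.
- scale1: Horn scale, dark brown, domed, shield-shaped, 66 mm long (x; blunt end -x, point +x), 46 mm wide (y), 18 mm high, 40 g; flat side down on the white paper to the robot's left. Origin: middle of its underside. Its parallel-sided part runs from x = -33 to +9 mm, sides upright to 15 mm: grip across the width 10 mm behind the origin. May be absent.
- scale2: Horn scale, dark brown, domed, shield-shaped, 66 mm long (x; blunt end -x, point +x), 46 mm wide (y), 18 mm high, 40 g; flat side down on the white paper to the robot's left. Origin: middle of its underside. Its parallel-sided part runs from x = -33 to +9 mm, sides upright to 15 mm: grip across the width 10 mm behind the origin. May be absent.
- scale3: Horn scale, dark brown, domed, shield-shaped, 66 mm long (x; blunt end -x, point +x), 46 mm wide (y), 18 mm high, 40 g; flat side down on the white paper to the robot's left. Origin: middle of its underside. Its parallel-sided part runs from x = -33 to +9 mm, sides upright to 15 mm: grip across the width 10 mm behind the origin. May be absent.
- scale4: Horn scale, dark brown, domed, shield-shaped, 66 mm long (x; blunt end -x, point +x), 46 mm wide (y), 18 mm high, 40 g; flat side down on the white paper to the robot's left. Origin: middle of its underside. Its parallel-sided part runs from x = -33 to +9 mm, sides upright to 15 mm: grip across the width 10 mm behind the origin. May be absent.
- cal_weight: Bystander: brass calibration weight, 52 mm across, 64 mm tall, with a knob on top; stands alone near the robot, between scales and foot switch. Origin: centre of its underside.
- slide_box: Bystander: flat grey plastic box, 100 x 160 x 35 mm, beyond the scales on the left. Origin: centre of its underside.
- glove_box: Bystander: cardboard glove box, 120 x 230 x 70 mm, on the far left. Origin: centre of its underside.
- spatula: Bystander: lab spatula, 160 mm long, lying flat near the robot on the right of the brass weight
- beaker: Bystander: clear open beaker, 80 mm across, 100 mm tall, on the right. Origin: centre of its underside.

How it is judged (in metres and radians):
On the way, in this order (a step that is already met when the one before it is completed fails the run):
1. the empty pan stands squarely on the weighing platen, let go (horizontal distance between pan and weigh_mark below 0.02 m and angle between the x axis of pan and the x axis of weigh_mark, either way round below 0.2 rad and horizontal distance between each of scale1, scale2, scale3, scale4 and pan above 0.13 m and linear speed of pan below 0.02 m/s and contact force between the fingers and pan below 0.1 N), for 0.2 s.
2. treadle held on its stop with the empty pan on the platen (tare) (value of joint treadle above 0.195 rad and horizontal distance between pan and weigh_mark below 0.02 m and angle between the x axis of pan and the x axis of weigh_mark, either way round below 0.2 rad and horizontal distance between each of scale1, scale2, scale3, scale4 and pan above 0.13 m and contact force between the fingers and pan below 0.1 N), for 0.5 s.
3. treadle back up (value of joint treadle below 0.04 rad), for 0.1 s.
4. every scale lies in the pan, the pan squarely on the platen, treadle up (horizontal distance between pan and weigh_mark below 0.02 m and angle between the x axis of pan and the x axis of weigh_mark, either way round below 0.2 rad and x of scale1 in the frame of pan between -0.068 and 0.068 m and y of scale1 in the frame of pan between -0.088 and 0.088 m and z of each of scale1, scale2, scale3, scale4 in the frame of pan below 0.035 m and x of scale2 in the frame of pan between -0.068 and 0.068 m and y of scale2 in the frame of pan between -0.088 and 0.088 m and x of scale3 in the frame of pan between -0.068 and 0.068 m and y of scale3 in the frame of pan between -0.088 and 0.088 m and x of scale4 in the frame of pan between -0.068 and 0.068 m and y of scale4 in the frame of pan between -0.088 and 0.088 m and linear speed of pan below 0.02 m/s and contact force between the fingers and pan below 0.1 N and value of joint treadle below 0.04 rad), for 0.3 s.
5. treadle held on its stop with the loaded pan on the platen (log) (value of joint treadle above 0.195 rad and horizontal distance between pan and weigh_mark below 0.02 m and angle between the x axis of pan and the x axis of weigh_mark, either way round below 0.2 rad and x of scale1 in the frame of pan between -0.068 and 0.068 m and y of scale1 in the frame of pan between -0.088 and 0.088 m and z of each of scale1, scale2, scale3, scale4 in the frame of pan below 0.035 m and x of scale2 in the frame of pan between -0.068 and 0.068 m and y of scale2 in the frame of pan between -0.088 and 0.088 m and x of scale3 in the frame of pan between -0.068 and 0.068 m and y of scale3 in the frame of pan between -0.088 and 0.088 m and x of scale4 in the frame of pan between -0.068 and 0.068 m and y of scale4 in the frame of pan between -0.088 and 0.088 m and contact force between the fingers and pan below 0.1 N), for 0.5 s.
At the end, for the whole second after the job is handed in: The pan stands at rest in the corner marks (centre within 20 mm, turned less than 0.2 rad from them), every scale present is inside the pan's walls and its underside less than 35 mm above the pan's underside, the treadle is up (under 0.04 rad) (horizontal distance between pan and finish_mark below 0.02 m and angle between the x axis of pan and the x axis of finish_mark, either way round below 0.2 rad and x of scale1 in the frame of pan between -0.068 and 0.068 m and y of scale1 in the frame of pan between -0.088 and 0.088 m and z of each of scale1, scale2, scale3, scale4 in the frame of pan below 0.035 m and x of scale2 in the frame of pan between -0.068 and 0.068 m and y of scale2 in the frame of pan between -0.088 and 0.088 m and x of scale3 in the frame of pan between -0.068 and 0.068 m and y of scale3 in the frame of pan between -0.088 and 0.088 m and x of scale4 in the frame of pan between -0.068 and 0.068 m and y of scale4 in the frame of pan between -0.088 and 0.088 m and linear speed of pan below 0.02 m/s and contact force between the fingers and pan below 0.1 N and value of joint treadle below 0.04 rad); the robot touches nothing.
It fails at once if the pan is lifted more than 15 mm off the bench (height (world z) of pan above 0.015 m).
It fails at once if the pan is tipped (angle between pan's own z axis and vertical above 0.2 rad).
It fails at once if one of the other things on the bench is moved by more than 40 mm (distance of any of cal_weight, slide_box, glove_box, spatula, beaker from where it was at the start of the episode above 0.04 m).
Of scale1, scale2, scale3, scale4 only 2 to 4 are there at a start; the rules pass over those that are not, and their reading is None.
At some moment in a run one of scale1, scale2, scale3, scale4, pan may be knocked a few centimetres aside while the robot is not near it.
Once in a run the grip may slacken for a moment while it holds something.
It also fails if it takes over 210 s, if anything falls off the work surface, if the arm or the gripper's body presses on something with over 40 N, if the wrist force passes 120 N, or if a joint passes its speed limit or range.

## Working session

There is one attempt and no reset: what is moved stays moved. The work goes in short steps, Python scripts to look and compute and a tool call to move; the robot and the scene stay as the last step left them, time stands still between calls to the robot, and variables do not carry over. Pictures are saved under pics/ and viewed, at most 14 in all, crops included, and the job is handed in when it is done.

Besides the shell and the picture viewer there is one more tool, called after "Request:" by a JSON object that holds its "api" and its "payload", one argument or row to a line. servo_tool: Moves the arm, as the interface text tells. Its arguments: {"type":"object","properties":{"deltas":{"type":"array"},"fingers":{"type":"number"}},"required":["deltas"]}

```bash
ls; mkdir -p pics
cat > h.py <<'E'
import numpy as np, cv2
from plant import bot
def snap(name,fn=None):
    m=bot.camera_model(name); im=bot.capture(name)
    if fn: cv2.imwrite('pics/'+fn,im[:,:,::-1])
    return im,m
def ray(m,px):
    u=cv2.undistortPoints(np.array(px,float).reshape(-1,1,2),np.array(m['mtx'],float),np.array(m['dist'],float)).reshape(-1,2)
    d=np.c_[u,np.ones(len(u))]@np.array(m['rotation'],float).T
    return np.array(m['xyz'],float),d
def onz(m,px,z):
    c,d=ray(m,px); return c+d*((z-c[2])/d[:,2])[:,None]
E
python3 - <<'E'
from h import *
o=bot.get_obs(); print(o)
for n in('top','side'):
    im,m=snap(n,n+'0.png'); print(n,m)
E
```

```text
pics
{'time': 0.0, 'joint_positions': array([-1.30199587e+00,  3.42715388e-01,  1.52503688e+00, -4.47493711e-05,
        1.27535334e+00, -1.46025598e-01]), 'dq': array([-4.83687220e-05, -4.88487225e-04,  1.18282483e-03,  1.35574525e-03,
        3.55709111e-04,  5.95954400e-04]), 'tau': array([ 8.67602284e-05, -4.31247103e+01, -2.44224751e+01,  7.18830898e-02,
        5.61777223e-02, -1.28199981e-04]), 'tool_pos': array([ 211.46617372, -480.04194654,  199.34185116]), 'tcp_rot': array([-3.14008957e+00, -1.77810710e-04,  4.14838983e-01]), 'contact_force': array([-0.24047456, -0.26326236, -0.26808456]), 'moment': array([-0.02976412, -0.03721941,  0.00201894]), 'finger_force': 0.0, 'grip_width': 91.19362635663083}
top {'mtx': array([[506.4937112 ,   0.        , 281.14149472],
       [  0.        , 506.4937112 , 215.89465515],
       [  0.        ,   0.        ,   1.        ]]), 'dist': array([-0.03937522,  0.        ,  0.        ,  0.        ,  0.        ]), 'xyz': array([ 398.5483408 ,   14.59658153, 1542.97153401]), 'rotation': array([-3.05675065,  0.01418581, -1.59812021])}
side {'mtx': array([[380.58091403,   0.        , 276.36826745],
       [  0.        , 380.58091403, 210.19475884],
       [  0.        ,   0.        ,   1.        ]]), 'dist': array([-0.08440096,  0.        ,  0.        ,  0.        ,  0.        ]), 'xyz': array([  3.13319947, 901.11434807, 771.08248396]), 'rotation': array([-2.17062758,  0.00382363, -2.61703606])}
```

```bash
sed -i 's/^def ray/def rot(m): return R.from_euler("xyz",m["rotation"]).as_matrix()\ndef ray/; s/np.array(m.\x27rotation\x27.,float).T/rot(m).T/; 2a from scipy.spatial.transform import Rotation as R' h.py; grep -n "rot\|scipy" h.py
```

```text
3:from scipy.spatial.transform import Rotation as R
8:def rot(m): return R.from_euler("xyz",m["rotation"]).as_matrix()
11:    d=np.c_[u,np.ones(len(u))]@rot(m).T
```

View pics/top0.png

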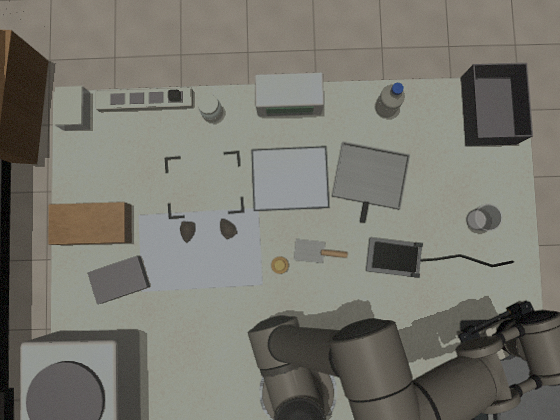

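View pics/side0.png

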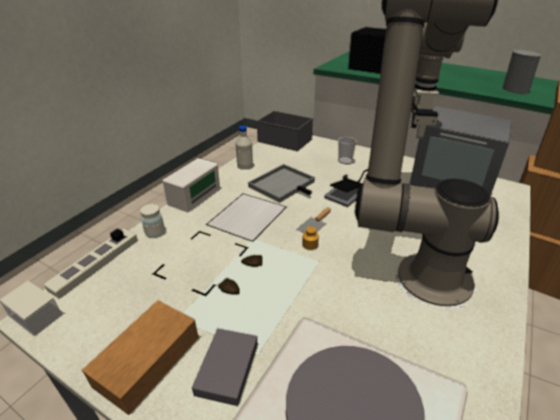

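The top view shows the pan at about (371,176) with its handle at (364,212), the platen at (290,178), the corner marks around (205,184) and the pedal at (395,256). There are two scales, at (187,231) and (228,228). Next I measure these.

```bash
cat > meas.py <<'E'
from h import *
def big(mask):
    cs,_=cv2.findContours(mask.astype(np.uint8),cv2.RETR_EXTERNAL,cv2.CHAIN_APPROX_NONE)
    return sorted(cs,key=cv2.contourArea,reverse=True)
def box(m,c,z):
    """min-area rect of contour projected on plane z: centre, size, angle (of axis nearest world x)"""
    p=onz(m,c.reshape(-1,2),z)[:,:2].astype(np.float32)
    (cx,cy),(w,h),a=cv2.minAreaRect(p); a=np.radians(a)
    if abs(np.sin(a))>.7071: w,h,a=h,w,a-np.pi/2
    a=(a+np.pi/4)%(np.pi/2)-np.pi/4
    return np.round([cx,cy,w,h,a],3)
def roi(im,x0,y0,x1,y1):
    k=np.zeros(im.shape[:2],bool); k[y0:y1,x0:x1]=1; return k
def scales(im,m,r=(135,205,270,300)):
    g=im.max(2); k=(g<95)&roi(im,*r)
    hsv=cv2.cvtColor(im,cv2.COLOR_RGB2HSV); 
    out=[]
    for c in big(k):
        if not 120<cv2.contourArea(c)<700: continue
        p=onz(m,c.reshape(-1,2),6)[:,:2].astype(np.float32)
        M=cv2.moments(p.reshape(-1,1,2)); ce=np.array([M['m10'],M['m01']])/M['m00']
        d=p-ce; w,v=np.linalg.eigh(np.cov(d.T)); ax=v[:,1]; s=d@ax
        # point = far extreme from centroid
        if s.max()<-s.min(): ax=-ax; s=-s
        org=ce+ax*(s.max()+s.min())/2
        out.append((np.round(ce,1),np.round(org,1),round(float(np.arctan2(ax[1],ax[0])),3),round(float(np.ptp(s)),1),round(float(np.ptp(d@v[:,0])),1),np.median(im[c[:,0,1],c[:,0,0]],0)))
    return out
E
python3 - <<'E'
from meas import *
im=cv2.imread('pics/top0.png')[:,:,::-1].copy(); m=bot.camera_model('top')
for q in [(371,176),(290,178),(281,148),(395,256),(375,256),(205,184),(187,231),(228,228),(300,70+20),(364,212),(350,220),(200,270)]: print(q,im[q[1],q[0]])
for s in scales(im,m): print('scale',s)
g=im.astype(int).mean(2)
k=(g<110)&roi(im,155,145,252,220)
cs=[c for c in big(k) if cv2.contourArea(c)>5]
for c in cs: print('mark',cv2.boundingRect(c),cv2.contourArea(c))
print(m['xyz'], onz(m,[[280,210]],0))
cv2.imwrite('pics/crop.png',cv2.resize(im[130:290,145:445][:,:,::-1],(800,427),interpolation=cv2.INTER_CUBIC))
E
```

```text
(371, 176) [120 119 116]
(290, 178) [149 151 152]
(281, 148) [77 79 74]
(395, 256) [43 43 38]
(375, 256) [45 49 48]
(205, 184) [148 151 140]
(187, 231) [75 69 60]
(228, 228) [76 74 63]
(300, 90) [149 153 151]
(364, 212) [57 54 55]
(350, 220) [152 156 145]
(200, 270) [152 154 157]
scale (array([493.5, 321.1]), array([489.9, 321.5]), 3.044, 63.5, 44.4, array([62., 59., 53.]))
scale (array([496. , 198.1]), array([498.8, 200.1]), 0.605, 62.7, 46.2, array([68.5, 66.5, 60.5]))
mark (164, 156, 17, 17) 55.5
mark (224, 151, 17, 16) 55.0
mark (228, 197, 17, 17) 54.5
mark (168, 203, 17, 16) 53.0
[ 398.5483408    14.59658153 1542.97153401] [[548.53497487  35.89085913   0.        ]]
```

View pics/crop.png

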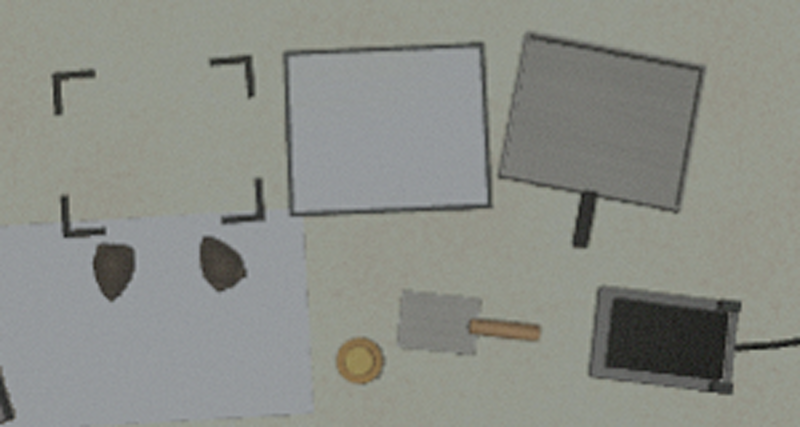

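The crop shows the pan turned a little, the handle end at crop (580,245), and clean platen and corner marks. The right-hand scale's point direction needs a closer look.

```bash
cat >> meas.py <<'E'
def marks(im,m):
    g=im.astype(int).mean(2)
    k=(g<110)&roi(im,155,145,252,220)
    c=np.vstack([c for c in big(k) if 40<cv2.contourArea(c)<70])
    f=box(m,c,0)
    k=(g<122)&roi(im,245,135,335,222)
    w=box(m,big(k)[0],0)
    return w,f
def pan(im,m,r=(328,130,425,225),thr=133):
    g=cv2.GaussianBlur(im,(3,3),0).astype(int).mean(2)
    k=((g<thr)&roi(im,*r)).astype(np.uint8)
    k=cv2.morphologyEx(k,cv2.MORPH_CLOSE,np.ones((3,3)))
    c=big(k)[0]; f=np.zeros_like(k); cv2.drawContours(f,[c],-1,1,-1)
    o=cv2.morphologyEx(f,cv2.MORPH_OPEN,np.ones((15,15)))
    b=box(m,big(o)[0],22)
    h=cv2.morphologyEx(f&(1-cv2.dilate(o,np.ones((3,3)))),cv2.MORPH_OPEN,np.ones((3,3)))
    hb=[np.round(onz(m,[np.mean(x.reshape(-1,2),0)],29)[0],1) for x in big(h)[:1]]
    return b,hb
def pedal(im,m):
    g=im.astype(int).mean(2)
    k=(g<115)&roi(im,360,228,424,285)
    k=cv2.morphologyEx(k.astype(np.uint8),cv2.MORPH_OPEN,np.ones((5,5)))
    return box(m,big(k)[0],16)
E
python3 - <<'E'
from meas import *
im=cv2.imread('pics/top0.png')[:,:,::-1].copy(); m=bot.camera_model('top')
print(marks(im,m)); print(pan(im,m)); print(pedal(im,m))
k=(im.max(2)<62)&roi(im,360,228,424,285); print('treadle',box(m,big(k)[0],40))
E
```

```text
(array([6.47114e+02, 2.72900e+00, 1.95793e+02, 2.35506e+02, 1.70000e-02]), array([6.34756e+02, 2.68588e+02, 1.93552e+02, 2.35364e+02, 6.10000e-02]))
(array([ 6.41627e+02, -2.39968e+02,  1.83487e+02,  2.14864e+02,
       -2.21000e-01]), [array([ 525.2, -213.9,   29. ])])
[ 3.95556e+02 -3.01471e+02  1.06271e+02  1.62104e+02 -1.34000e-01]
treadle [ 3.89578e+02 -3.02117e+02  9.78370e+01  1.39087e+02 -5.50000e-02]
```

```bash
cat > go.py <<'E'
import sys
from h import *
def plan(x,y,z,yaw,o=None):
    o=o or bot.get_obs(); p=o['tool_pos']; y0=o['tcp_rot'][2]
    d=(yaw-y0+np.pi)%(2*np.pi)-np.pi
    w=np.array([x,y,z])-p
    f=lambda a:(round((w[0]*np.cos(a)+w[1]*np.sin(a))/1000,4),round((w[0]*np.sin(a)-w[1]*np.cos(a))/1000,4),round(-w[2]/1000,4))
    print('t',round(o['time'],2),'at',np.round(p,1),'yaw',round(y0,3),'F',np.round(o['contact_force'],1),'w',round(o['grip_width'],1),'turn deg',round(-np.degrees(d),2),'move after turn',f(yaw),'move before turn',f(y0))
if __name__=='__main__': plan(*map(float,sys.argv[1:5]))
E
python3 go.py 525 -214 150 -0.22
```

```text
t 0.1 at [ 211.5 -480.1  199.4] yaw 0.415 F [ 0.   0.2 -0.6] w 91.7 turn deg 36.37 move after turn (np.float64(0.2479), np.float64(-0.3281), np.float64(0.0494)) move before turn (np.float64(0.3942), np.float64(-0.1172), np.float64(0.0494))
```

Request:
{"api": "servo_tool", "payload": {
  "deltas": [
    [[0, 0, 0], [0, 0, 9.1]],
    [[0, 0, 0], [0, 0, 9.1]],
    [[0, 0, 0], [0, 0, 9.1]],
    [[0, 0, 0], [0, 0, 9.1]],
    [[0.025, -0.033, 0], [0, 0, 0]],
    [[0.025, -0.033, 0], [0, 0, 0]],
    [[0.025, -0.033, 0], [0, 0, 0]],
    [[0.025, -0.033, 0], [0, 0, 0]],
    [[0.025, -0.033, 0], [0, 0, 0]],
    [[0.025, -0.033, 0], [0, 0, 0]],
    [[0.025, -0.033, 0], [0, 0, 0]],
    [[0.025, -0.033, 0], [0, 0, 0]],
    [[0.025, -0.033, 0.025], [0, 0, 0]],
    [[0.023, -0.031, 0.025], [0, 0, 0]],
    [[0, 0, 0], [0, 0, 0]],
    [[0, 0, 0], [0, 0, 0]]
  ],
  "fingers": 1
}}

```text
time: 2.1
tool_pos: [525.1, -215.0, 150.1]
tcp_rot: [3.141, 0.0, -0.22]
contact_force: [0.4, -0.4, -0.0]
grip_width: 91.7
finger_force: 0.0
```

Run:
```python
from meas import *; from go import plan
im,m=snap('wrist','w1.png'); print(m['xyz'],m['rotation'])
plan(525,-214,8,-.22)
```

```text
[ 598.70600173 -231.67325142  335.1304118 ] [ 2.85503447e+00  6.38631107e-04 -1.79048843e+00]
t 2.15 at [ 525.  -215.5  150.6] yaw -0.221 F [ 0.7 -0.5 -0.6] w 91.7 turn deg -0.06 move after turn (np.float64(-0.0004), np.float64(-0.0014), np.float64(0.1426)) move before turn (np.float64(-0.0004), np.float64(-0.0014), np.float64(0.1426))
```

View pics/w1.png

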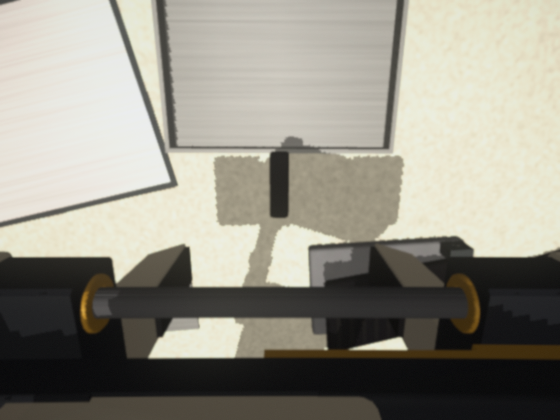

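The wrist view shows the handle as a dark bar at column 279, rows 152–216, just below the pan's near edge. I'll project it to check the grasp point.

Run:
```python
from meas import *
m=bot.camera_model('wrist')
p=onz(m,[[279,155],[279,216]],29); print(p, np.arctan2(*(p[0]-p[1])[[1,0]]))
q=onz(m,[[168,151],[393,152]],24); print(q,np.arctan2(-(q[1]-q[0])[0],-(q[1]-q[0])[1])); print(q.mean(0))
```

```text
[[ 559.88474976 -222.71757301   29.        ]
 [ 502.81949544 -209.88717685   29.        ]] -0.22115955097031853
[[ 585.16878636 -123.33111184   24.        ]
 [ 538.80679509 -325.92559589   24.        ]] 0.22496765433933502
[ 561.98779073 -224.62835386   24.        ]
```

Request:
{"api": "servo_tool", "payload": {
  "deltas": [
    [[0, 0.001, 0.03], [0, 0, 0]],
    [[0.001, 0, 0.03], [0, 0, 0]],
    [[0.001, 0, 0.03], [0, 0, 0]],
    [[0, 0, 0.03], [0, 0, 0]],
    [[0, 0, 0.012], [0, 0, 0]],
    [[0, 0, 0.01], [0, 0, 0]],
    [[0, 0, 0], [0, 0, 0]]
  ],
  "fingers": 1
}}

```text
time: 3.02
tool_pos: [527.1, -216.5, 8.3]
tcp_rot: [3.141, -0.0, -0.221]
contact_force: [-0.5, 0.7, 0.7]
grip_width: 91.5
finger_force: 0.0
```

Request:
{"api": "servo_tool", "payload": {
  "deltas": [
    [[0, 0, 0], [0, 0, 0]],
    [[0, 0, 0], [0, 0, 0]],
    [[0, 0, 0], [0, 0, 0]],
    [[0, 0, 0], [0, 0, 0]],
    [[0, 0, 0], [0, 0, 0]],
    [[0, 0, 0], [0, 0, 0]],
    [[0, 0, 0], [0, 0, 0]],
    [[0, 0, 0], [0, 0, 0]]
  ],
  "fingers": 0
}}

```text
time: 4.03
tool_pos: [527.1, -216.1, 8.0]
tcp_rot: [3.142, 0.0, -0.221]
contact_force: [-0.2, -1.0, 0.2]
grip_width: 16.3
finger_force: 0.0
```

Run:
```python
from meas import *; from go import plan
plan(647.1-122*np.cos(.017),2.7-122*np.sin(.017),8,.017)
```

```text
t 4.03 at [ 527.1 -216.1    8. ] yaw -0.221 F [-0.2 -1.   0.2] w 16.3 turn deg -13.61 move after turn (np.float64(0.0017), np.float64(-0.2167), np.float64(0.0)) move before turn (np.float64(-0.0493), np.float64(-0.2111), np.float64(0.0))
```

Request:
{"api": "servo_tool", "payload": {
  "deltas": [
    [[0, 0, 0], [0, 0, 0]],
    [[0, 0, 0], [0, 0, 0]],
    [[0, 0, 0], [0, 0, 0]]
  ]
}}

```text
time: 4.4
tool_pos: [527.0, -216.1, 8.0]
tcp_rot: [3.141, 0.0, -0.22]
contact_force: [0.4, -0.0, -0.1]
grip_width: 0.1
finger_force: 0.0
```

Run:
```python
from meas import *
im,m=snap('wrist','w2.png')
```

```text
(no output)
```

View pics/w2.png

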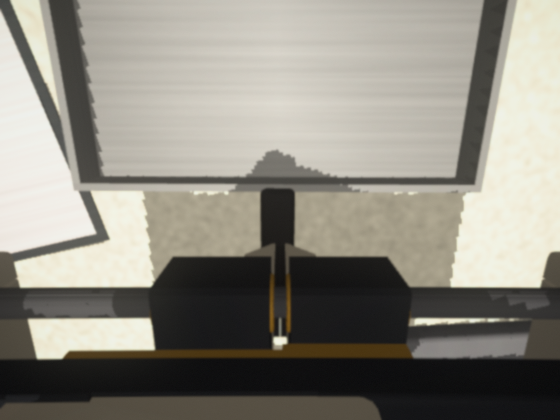

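The fingers shut to 0 on nothing. The view shows the pan's near edge at row 188, columns 78–480, with the handle ending under the fingers around row 245. I'll check whether the pan was knocked.

Run:
```python
from meas import *
m=bot.camera_model('wrist')
q=onz(m,[[78,188],[480,188]],24); print(q); print(q.mean(0),np.linalg.norm(q[1]-q[0]))
print(onz(m,[[278,190],[278,245]],29))
im,mt=snap('top','t2.png'); print(pan(im,mt))
```

```text
[[ 585.15822776 -122.75768477   24.        ]
 [ 540.02263913 -324.77772946   24.        ]]
[ 562.59043344 -223.76770711   24.        ] 207.0007725064784
[[ 562.870559   -223.38301963   29.        ]
 [ 533.74688493 -216.82644815   29.        ]]
(array([ 6.18167e+02, -2.50626e+02,  2.44511e+02,  2.47936e+02,
       -2.90000e-02]), [array([ 591.3, -114.8,   29. ])])
```

Run:
```python
from meas import *
def proj(m,P):
    Rm=rot(m); t=-Rm.T@np.array(m['xyz'])
    return cv2.projectPoints(np.array(P,float),cv2.Rodrigues(Rm.T)[0],t,np.array(m['mtx']),np.array(m['dist']))[0].reshape(-1,2).round(0)
P=[[527,-216,8],[527,-216,27],[503,-210,29],[562,-224,29],[527,-216,75]]
m=bot.camera_model('wrist'); print(m['xyz'],proj(m,P)); 
ms=bot.camera_model('side'); print(proj(ms,P))
im,_=snap('side'); p=proj(ms,P)[1].astype(int)
c=im[p[1]-60:p[1]+50,p[0]-80:p[0]+80]
cv2.imwrite('pics/s2.png',cv2.resize(c[:,:,::-1],(800,550),interpolation=cv2.INTER_CUBIC))
im,_=snap('wrist'); cv2.imwrite('pics/w3.png',cv2.convertScaleAbs(cv2.resize(im[180:360,180:380][:,:,::-1],(660,594),interpolation=cv2.INTER_CUBIC),alpha=2.2))
```

```text
[ 600.63141471 -232.84760806  193.09766052] [[279. 242.]
 [279. 255.]
 [278. 298.]
 [280. 191.]
 [279. 305.]]
[[305. 193.]
 [305. 189.]
 [310. 191.]
 [298. 185.]
 [306. 178.]]
```

View pics/s2.png

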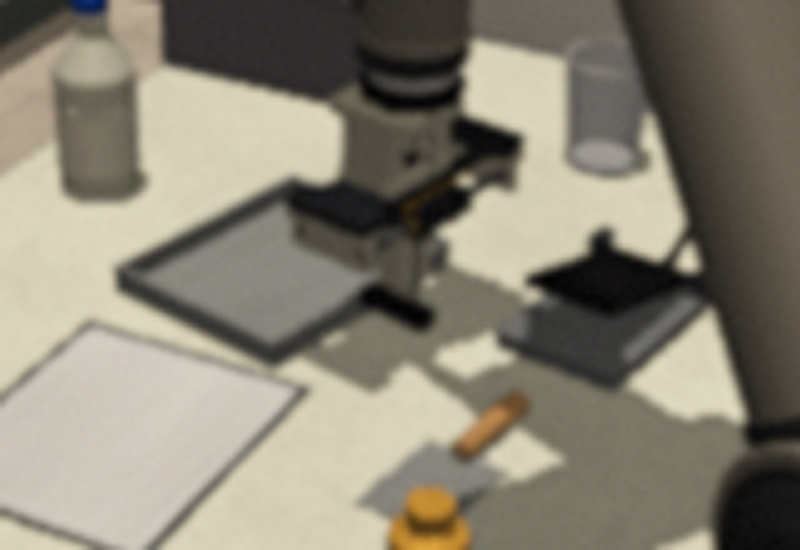

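View pics/w3.png

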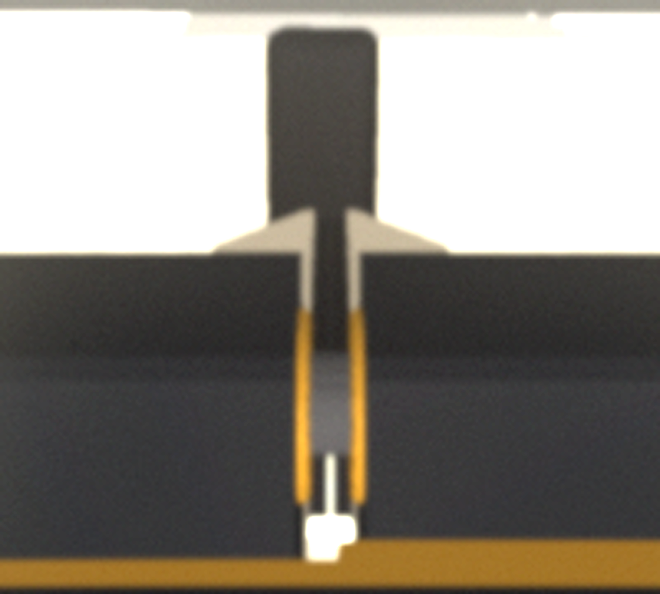

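Run:
```python
from meas import *
m=bot.camera_model('wrist'); print(m['mtx'][0,0])
c=np.array(m['xyz']);Rm=rot(m); print('axis',Rm[:,2])
o=bot.get_obs(); Rt=R.from_euler('xyz',o['tcp_rot']).as_matrix()
f=m['mtx'][0,0]
for dep in (f/1.934,):
    _,d=ray(m,[[281,246]]); P=c+d[0]*dep; print('depth',dep,P,'tool frame',Rt.T@(P-o['tool_pos']))
for z in (8,20,30,40): print(z,Rm[:,2]@(np.array([527,-216,z])-c))
```

```text
334.30461843892795
axis [-0.27520721  0.06246966 -0.95935318]
depth 172.85657623522644 [ 534.42972399 -218.59198342   32.83719667] tool frame [  7.73549082   0.82509828 -24.82389   ]
8 198.8908538958048
20 187.37861567604907
30 177.78508382625262
40 168.19155197645614
```

The tips visibly end about 25 mm above the reported TCP: they shut above the handle, and both the side view and the triangulation put them at z≈33. I'll open the fingers and step down carefully, watching the force.

Request:
{"api": "servo_tool", "payload": {
  "deltas": [
    [[0, 0, 0], [0, 0, 0]],
    [[0, 0, 0], [0, 0, 0]],
    [[0, 0, 0], [0, 0, 0]],
    [[0, 0, 0], [0, 0, 0]],
    [[0, 0, 0], [0, 0, 0]],
    [[0, 0, 0], [0, 0, 0]],
    [[0, 0, 0], [0, 0, 0]],
    [[0, 0, 0], [0, 0, 0]],
    [[0, 0, 0], [0, 0, 0]],
    [[0, 0, 0.003], [0, 0, 0]],
    [[0, 0, 0.003], [0, 0, 0]],
    [[0, 0, 0], [0, 0, 0]]
  ],
  "fingers": 1
}}

```text
time: 6.1
tool_pos: [526.8, -216.0, 1.6]
tcp_rot: [-3.141, 0.001, -0.221]
contact_force: [-0.0, -0.4, 0.9]
grip_width: 91.8
finger_force: 0.0
```

Request:
{"api": "servo_tool", "payload": {
  "deltas": [
    [[0, 0, 0.002], [0, 0, 0]],
    [[0, 0, 0.0], [0, 0, 0]]
  ]
}}

```text
time: 6.35
tool_pos: [527.0, -216.0, -0.1]
tcp_rot: [3.142, 0.0, -0.22]
contact_force: [-0.2, -0.4, -0.3]
grip_width: 91.8
finger_force: 0.0
```

Request:
{"api": "servo_tool", "payload": {
  "deltas": [
    [[0, 0, 0.002], [0, 0, 0]],
    [[0, 0, 0.0], [0, 0, 0]]
  ]
}}

```text
time: 6.6
tool_pos: [527.0, -216.0, -2.1]
tcp_rot: [3.142, 0.0, -0.22]
contact_force: [0.5, -0.1, -0.2]
grip_width: 91.7
finger_force: 0.0
```

Request:
{"api": "servo_tool", "payload": {
  "deltas": [
    [[0, 0, 0.003], [0, 0, 0]],
    [[0, 0, 0.003], [0, 0, 0]],
    [[0, 0, 0.0], [0, 0, 0]]
  ]
}}

```text
time: 6.98
tool_pos: [526.8, -216.0, -8.4]
tcp_rot: [-3.141, 0.001, -0.221]
contact_force: [-0.2, -0.9, 0.3]
grip_width: 92.1
finger_force: 0.0
```

Request:
{"api": "servo_tool", "payload": {
  "deltas": [
    [[0, 0, 0.003], [0, 0, 0]],
    [[0, 0, 0.003], [0, 0, 0]],
    [[0, 0, 0.0], [0, 0, 0]]
  ]
}}

```text
time: 7.35
tool_pos: [526.9, -216.0, -14.3]
tcp_rot: [-3.141, 0.001, -0.22]
contact_force: [0.7, 0.5, -0.4]
grip_width: 92.1
finger_force: 0.0
```

Request:
{"api": "servo_tool", "payload": {
  "deltas": [
    [[0, 0, 0.002], [0, 0, 0]],
    [[0, 0, 0], [0, 0, 0]],
    [[0, 0, 0], [0, 0, 0]],
    [[0, 0, 0], [0, 0, 0]],
    [[0, 0, 0], [0, 0, 0]],
    [[0, 0, 0], [0, 0, 0]],
    [[0, 0, 0], [0, 0, 0]],
    [[0, 0, 0], [0, 0, 0]],
    [[0, 0, 0], [0, 0, 0]],
    [[0, 0, 0], [0, 0, 0]],
    [[0, 0, 0.0], [0, 0, 0]]
  ],
  "fingers": 0
}}

```text
time: 8.72
tool_pos: [527.1, -216.0, -16.0]
tcp_rot: [-3.142, 0.0, -0.22]
contact_force: [-0.4, 0.9, 0.6]
grip_width: 17.4
finger_force: 30.0
```

Request:
{"api": "servo_tool", "payload": {
  "deltas": [
    [[0, 0, 0], [0, 0, -2.7]],
    [[0, 0, 0], [0, 0, -2.7]],
    [[0, 0, 0], [0, 0, -2.7]],
    [[0, 0, 0], [0, 0, -2.7]],
    [[0, 0, 0], [0, 0, -2.8]],
    [[0.0002, -0.008, 0], [0, 0, 0]],
    [[0.0002, -0.016, 0], [0, 0, 0]],
    [[0.0002, -0.016, 0], [0, 0, 0]],
    [[0.0002, -0.016, 0], [0, 0, 0]],
    [[0.0002, -0.016, 0], [0, 0, 0]],
    [[0.0002, -0.016, 0], [0, 0, 0]],
    [[0.0002, -0.016, 0], [0, 0, 0]],
    [[0.0002, -0.016, 0], [0, 0, 0]],
    [[0.0002, -0.016, 0], [0, 0, 0]],
    [[0.0002, -0.016, 0], [0, 0, 0]],
    [[0.0002, -0.016, 0], [0, 0, 0]],
    [[0.0002, -0.016, 0], [0, 0, 0]],
    [[0.0002, -0.016, 0], [0, 0, 0]],
    [[0.0002, -0.016, 0], [0, 0, 0]],
    [[0, 0, 0], [0, 0, 0]]
  ]
}}

```text
time: 11.22
tool_pos: [526.0, 1.7, -16.0]
tcp_rot: [-3.141, 0.0, 0.019]
contact_force: [0.1, 3.3, 0.1]
grip_width: 17.9
finger_force: 30.0
```

Run:
```python
from meas import *; from go import plan
im,m=snap('wrist','w4.png')
plan(526.1,.6,-16,.017)
```

```text
t 11.28 at [526.    1.1 -16. ] yaw 0.019 F [-0.4  1.8  0.6] w 17.8 turn deg 0.11 move after turn (np.float64(0.0001), np.float64(0.0005), np.float64(0.0)) move before turn (np.float64(0.0001), np.float64(0.0005), np.float64(0.0))
```

View pics/w4.png

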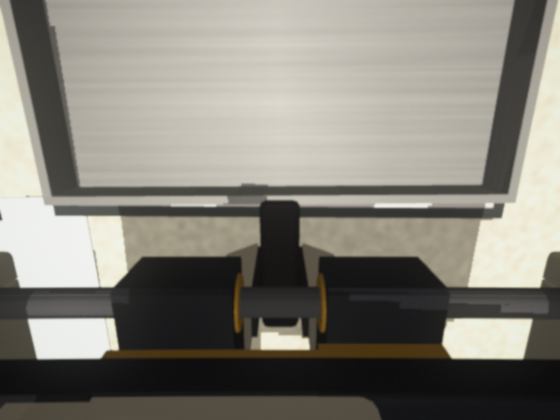

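The pan sits square over the platen: its near rim runs at row 200 over columns 47–515, and the platen's dark edge shows at row 211 over columns 55–502. I'll compute the fit, then let go and lift.

Run:
```python
from meas import *
m=bot.camera_model('wrist')
q=onz(m,[[47,201],[515,201]],24); print('rim',q.round(1).tolist(),q.mean(0)+[85,0,0])
q=onz(m,[[55,211],[502,211]],0); print('platen',q.round(1).tolist(),q.mean(0)+[97,0,0])
```

```text
rim [[559.9, 105.7, 24.0], [564.0, -102.9, 24.0]] [646.96759448   1.38636098  24.        ]
platen [[547.6, 119.6, 0.0], [552.3, -114.8, 0.0]] [646.97330055   2.39078217   0.        ]
```

Request:
{"api": "servo_tool", "payload": {
  "deltas": [
    [[0, 0, 0], [0, 0, 0]],
    [[0, 0, 0], [0, 0, 0]],
    [[0, 0, 0], [0, 0, 0]],
    [[0, 0, 0], [0, 0, 0]],
    [[0, 0, 0], [0, 0, 0]],
    [[0, 0, 0], [0, 0, 0]],
    [[0, 0, -0.02], [0, 0, 0]],
    [[0, 0, -0.04], [0, 0, 0]],
    [[0, 0, -0.05], [0, 0, 0]],
    [[0, 0, -0.05], [0, 0, 0]],
    [[0, 0, 0], [0, 0, 0]],
    [[0, 0, 0], [0, 0, 0]]
  ],
  "fingers": 1
}}

```text
time: 12.78
tool_pos: [525.6, 0.0, 143.4]
tcp_rot: [-3.142, 0.001, 0.017]
contact_force: [-0.3, -0.3, -1.0]
grip_width: 91.9
finger_force: 0.0
```

Run:
```python
from meas import *; from go import plan
im,m=snap('wrist','w5.png')
plan(450,-300,144,.017)
```

```text
t 12.82 at [525.3   0.  142.7] yaw 0.017 F [ 0.6 -0.  -0.2] w 91.6 turn deg -0.01 move after turn (np.float64(-0.0803), np.float64(0.2987), np.float64(-0.0013)) move before turn (np.float64(-0.0803), np.float64(0.2987), np.float64(-0.0013))
```

View pics/w5.png

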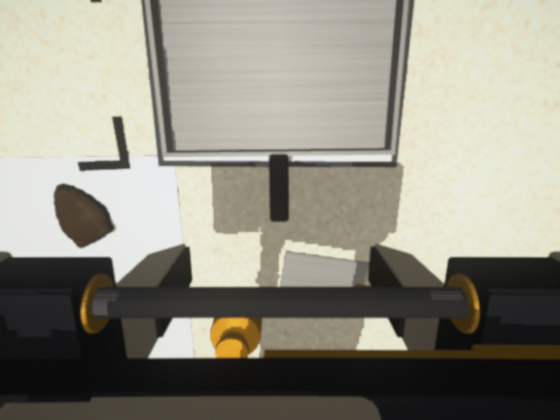

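The pan is on the platen to within about 1 mm and released, and the scale at (83,215) has its point toward the upper left (+x,+y), as estimated. Next is the treadle.

Request:
{"api": "servo_tool", "payload": {
  "deltas": [
    [[-0.016, 0.032, 0], [0, 0, 0]],
    [[-0.016, 0.032, 0], [0, 0, 0]],
    [[-0.016, 0.032, 0], [0, 0, 0]],
    [[-0.016, 0.032, 0], [0, 0, 0]],
    [[-0.016, 0.032, 0], [0, 0, 0]],
    [[-0.016, 0.032, 0], [0, 0, 0]],
    [[-0.016, 0.032, 0], [0, 0, 0]],
    [[-0.016, 0.031, 0.02], [0, 0, 0]],
    [[0, 0, 0.04], [0, 0, 0]],
    [[0, 0, 0.03], [0, 0, 0]],
    [[0, 0, 0.01], [0, 0, 0]],
    [[0, 0, 0], [0, 0, 0]]
  ],
  "fingers": 0
}}

```text
time: 14.32
tool_pos: [402.1, -256.7, 43.2]
tcp_rot: [-3.14, 0.002, 0.017]
contact_force: [0.8, 0.0, -0.1]
grip_width: 0.4
finger_force: 0.0
```

Request:
{"api": "servo_tool", "payload": {
  "deltas": [
    [[0, 0, 0.003], [0, 0, 0]],
    [[0, 0, 0.003], [0, 0, 0]],
    [[0, 0, 0.003], [0, 0, 0]],
    [[0, 0, 0], [0, 0, 0]]
  ]
}}

```text
time: 14.82
tool_pos: [402.5, -257.1, 35.0]
tcp_rot: [3.142, 0.0, 0.017]
contact_force: [-0.5, -0.2, 0.1]
grip_width: 0.4
finger_force: 0.0
```

Request:
{"api": "servo_tool", "payload": {
  "deltas": [
    [[0, 0, 0.003], [0, 0, 0]],
    [[0, 0, 0.003], [0, 0, 0]],
    [[0, 0, 0.003], [0, 0, 0]],
    [[0, 0, 0], [0, 0, 0]]
  ]
}}

```text
time: 15.32
tool_pos: [402.9, -257.1, 26.2]
tcp_rot: [3.141, -0.001, 0.017]
contact_force: [-0.0, 1.5, 5.6]
grip_width: 0.7
finger_force: 2.6
```

Request:
{"api": "servo_tool", "payload": {
  "deltas": [
    [[0, 0, 0.005], [0, 0, 0]],
    [[0, 0, 0.005], [0, 0, 0]],
    [[0, 0, 0.005], [0, 0, 0]],
    [[0, 0, 0.004], [0, 0, 0]],
    [[0, 0, 0], [0, 0, 0]]
  ]
}}

```text
time: 15.95
tool_pos: [403.1, -256.5, 7.4]
tcp_rot: [-3.141, -0.001, 0.017]
contact_force: [1.3, 5.7, 10.7]
grip_width: 0.4
finger_force: 4.8
```

Request:
{"api": "servo_tool", "payload": {
  "deltas": [
    [[0, 0, 0.002], [0, 0, 0]],
    [[0, 0, 0.002], [0, 0, 0]],
    [[0, 0, 0], [0, 0, 0]]
  ]
}}

```text
time: 16.32
tool_pos: [403.3, -256.5, 5.8]
tcp_rot: [3.141, -0.002, 0.017]
contact_force: [-4.7, 11.1, 35.2]
grip_width: 0.4
finger_force: 17.8
```

Request:
{"api": "servo_tool", "payload": {
  "deltas": [
    [[0, 0, 0.002], [0, 0, 0]],
    [[0, 0, 0], [0, 0, 0]]
  ]
}}

```text
time: 16.58
tool_pos: [403.4, -256.6, 5.3]
tcp_rot: [3.141, -0.003, 0.017]
contact_force: [-7.1, 14.3, 52.1]
grip_width: 0.9
finger_force: 26.1
```

Request:
{"api": "servo_tool", "payload": {
  "deltas": [
    [[0, 0, -0.0025], [0, 0, 0]],
    [[0, 0, 0], [0, 0, 0]],
    [[0, 0, 0], [0, 0, 0]],
    [[0, 0, 0], [0, 0, 0]],
    [[0, 0, 0], [0, 0, 0]],
    [[0, 0, 0], [0, 0, 0]],
    [[0, 0, 0], [0, 0, 0]],
    [[0, 0, 0], [0, 0, 0]],
    [[0, 0, 0], [0, 0, 0]]
  ]
}}

```text
time: 17.7
tool_pos: [403.2, -256.5, 6.0]
tcp_rot: [3.141, -0.002, 0.017]
contact_force: [-2.6, 9.5, 31.2]
grip_width: 0.5
finger_force: 15.6
```

Request:
{"api": "servo_tool", "payload": {
  "deltas": [
    [[0, 0, -0.01], [0, 0, 0]],
    [[0, 0, -0.02], [0, 0, 0]],
    [[0, 0, -0.03], [0, 0, 0]],
    [[0, 0, -0.04], [0, 0, 0]],
    [[0, 0, -0.04], [0, 0, 0]],
    [[0, 0, 0], [0, 0, 0]]
  ]
}}

```text
time: 18.45
tool_pos: [404.0, -258.5, 146.1]
tcp_rot: [3.137, -0.005, 0.017]
contact_force: [-0.7, -0.1, -0.3]
grip_width: 0.9
finger_force: 0.0
```

Run:
```python
from meas import *; from go import plan
im,m=snap('top','t3.png')
for s in scales(im,m): print(s)
plan(490,321,140,3.044)
```

```text
(array([493.5, 321. ]), array([489.8, 321.3]), 3.034, 63.4, 46.5, array([65., 60., 57.]))
(array([496. , 198.1]), array([498.8, 200.1]), 0.605, 62.7, 46.2, array([68.5, 67. , 61. ]))
t 18.5 at [ 403.  -257.6  144.3] yaw 0.017 F [ 1.   0.2 -0.7] w 0.8 turn deg -173.44 move after turn (np.float64(-0.0302), np.float64(0.5844), np.float64(0.0043)) move before turn (np.float64(0.0968), np.float64(-0.5771), np.float64(0.0043))
```

Request:
{"api": "servo_tool", "payload": {
  "deltas": [
    [[0, 0, 0], [0, 0, 6.7]],
    [[0.0028, -0.0418, 0], [0, 0, 0]],
    [[0.0028, -0.0418, 0], [0, 0, 0]],
    [[0.0028, -0.0418, 0], [0, 0, 0]],
    [[0.0028, -0.0418, 0], [0, 0, 0]],
    [[0.0028, -0.0418, 0], [0, 0, 0]],
    [[0.0028, -0.0418, 0], [0, 0, 0]],
    [[0.0028, -0.0418, 0], [0, 0, 0]],
    [[0.0028, -0.0418, 0], [0, 0, 0]],
    [[0.0028, -0.0418, 0], [0, 0, 0]],
    [[0.0028, -0.0418, 0], [0, 0, 0]],
    [[0.0028, -0.0418, 0], [0, 0, 0]],
    [[0.0028, -0.0418, 0], [0, 0, 0]],
    [[0.0028, -0.0418, 0], [0, 0, 0]],
    [[0.0024, -0.0416, 0], [0, 0, 0]],
    [[0, 0, 0], [0, 0, 0]],
    [[0, 0, 0], [0, 0, 0]],
    [[0, 0, 0], [0, 0, 0]]
  ],
  "fingers": 1
}}

```text
time: 20.75
tool_pos: [499.4, 319.8, 142.9]
tcp_rot: [3.141, 0.001, -0.101]
contact_force: [-0.4, 0.8, 0.1]
grip_width: 91.9
finger_force: 0.0
```

Run:
```python
from meas import *; from go import plan
im,m=snap('wrist','w6.png'); plan(500,320,-15,-.1)
k=(im.max(2)<110)&roi(im,0,60,560,290)
for c in big(k)[:8]:
    if cv2.contourArea(c)<300: continue
    p=onz(m,c.reshape(-1,2),6)[:,:2].astype(np.float32); 
    print(cv2.boundingRect(c),cv2.contourArea(c),np.median(im[c[:,0,1],c[:,0,0]],0),cv2.minAreaRect(p))
```

```text
t 20.8 at [499.5 319.9 143.2] yaw -0.101 F [-0.  -0.5 -0.8] w 92.1 turn deg -0.08 move after turn (np.float64(0.0004), np.float64(-0.0001), np.float64(0.1582)) move before turn (np.float64(0.0004), np.float64(-0.0001), np.float64(0.1582))
(0, 126, 560, 164) 18280.5 [84. 65. 48.] ((473.3512268066406, 322.221435546875), (596.0098266601562, 170.34634399414062), 83.9491195678711)
(377, 151, 58, 64) 2431.0 [89. 82. 73.] ((497.2530212402344, 201.760498046875), (67.30538940429688, 47.712581634521484), 34.12657928466797)
(254, 168, 49, 63) 2263.5 [86. 80. 70.] ((488.4624328613281, 322.5564270019531), (47.62355422973633, 63.93828201293945), 84.23060607910156)
(404, 70, 52, 64) 750.0 [80.5 80.  74. ] ((566.1621704101562, 176.0197296142578), (48.51816177368164, 46.90387725830078), 2.9358749389648438)
(205, 112, 59, 53) 683.5 [87. 84. 78.] ((555.19921875, 357.3602294921875), (48.46916961669922, 48.124210357666016), 3.38682222366333)
(504, 60, 19, 44) 669.0 [85.5 83.5 78. ] ((576.4734497070312, 102.64434814453125), (37.219608306884766, 14.724137306213379), 1.8901365995407104)
(488, 60, 72, 58) 519.0 [87. 87. 81.] ((571.9293823242188, 91.19253540039062), (49.21080780029297, 64.18177032470703), 0.46914663910865784)
```

View pics/w6.png

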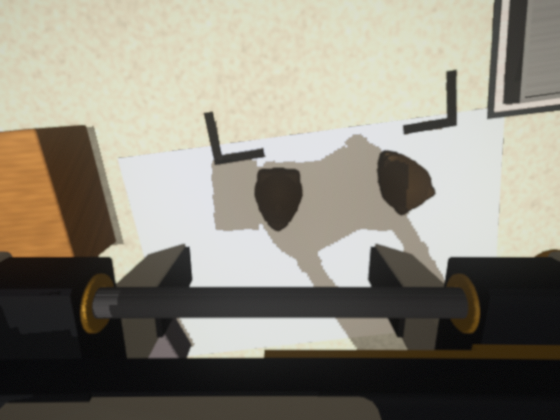

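Scale A at (278,197) has its blunt end up and its point down, and scale B at (404,183) points to the upper left. Wrist fits: A origin (488.5, 322.5), B origin (497.3, 201.8). Grasping A.

Request:
{"api": "servo_tool", "payload": {
  "deltas": [
    [[-0.001, -0.0015, 0.04], [0, 0, 0]],
    [[0, 0, 0.04], [0, 0, 0]],
    [[0, 0, 0.035], [0, 0, 0]],
    [[0, 0, 0.025], [0, 0, 0]],
    [[0, 0, 0.01], [0, 0, 0]],
    [[0, 0, 0.008], [0, 0, 0]],
    [[0, 0, 0.004], [0, 0, 0]],
    [[0, 0, 0.001], [0, 0, 0]],
    [[0, 0, 0], [0, 0, 0]]
  ],
  "fingers": 1
}}

```text
time: 21.92
tool_pos: [499.1, 322.8, -19.0]
tcp_rot: [-3.141, -0.001, -0.1]
contact_force: [-0.7, -0.1, 0.2]
grip_width: 91.7
finger_force: 0.0
```

Request:
{"api": "servo_tool", "payload": {
  "deltas": [
    [[0, 0, 0], [0, 0, 0]],
    [[0, 0, 0], [0, 0, 0]],
    [[0, 0, 0], [0, 0, 0]],
    [[0, 0, 0], [0, 0, 0]],
    [[0, 0, 0], [0, 0, 0]],
    [[0, 0, 0], [0, 0, 0]],
    [[0, 0, 0], [0, 0, 0]],
    [[0, 0, 0], [0, 0, 0]]
  ],
  "fingers": 0
}}

```text
time: 22.92
tool_pos: [498.7, 322.5, -19.6]
tcp_rot: [3.141, 0.0, -0.1]
contact_force: [0.5, -0.1, 0.5]
grip_width: 45.7
finger_force: 30.0
```

Request:
{"api": "servo_tool", "payload": {
  "deltas": [
    [[0, 0, -0.02], [0, 0, 0]],
    [[0, 0, -0.04], [0, 0, 0]],
    [[0, 0, -0.04], [0, 0, 0]],
    [[0, 0, 0], [0, 0, 0]]
  ]
}}

```text
time: 23.42
tool_pos: [500.8, 323.6, 83.9]
tcp_rot: [-3.138, -0.006, -0.1]
contact_force: [-0.8, 0.6, -0.9]
grip_width: 45.2
finger_force: 30.0
```

```bash
python3 go.py 657 44 80 0.017
```

```text
t 23.43 at [500.8 323.6  83.9] yaw -0.1 F [-0.8  0.6 -0.9] w 45.2 turn deg -6.7 move after turn (np.float64(0.1514), np.float64(0.2822), np.float64(0.0039)) move before turn (np.float64(0.1833), np.float64(0.2626), np.float64(0.0039))
```

Run:
```python
from meas import *
a=cv2.imread('pics/t3.png')[:,:,::-1].astype(int); b,m=snap('top','t4.png'); 
d=np.abs(b.astype(int)-a).max(2)[140:225,240:345]; print((d>30).sum(), np.argwhere(d>30)[:10].tolist())
```

```text
0 []
```

Request:
{"api": "servo_tool", "payload": {
  "deltas": [
    [[0, 0, 0], [0, 0, -6.7]],
    [[0.0151, 0.0282, 0], [0, 0, 0]],
    [[0.0151, 0.0282, 0], [0, 0, 0]],
    [[0.0151, 0.0282, 0], [0, 0, 0]],
    [[0.0151, 0.0282, 0], [0, 0, 0]],
    [[0.0151, 0.0282, 0], [0, 0, 0]],
    [[0.0151, 0.0282, 0], [0, 0, 0]],
    [[0.0151, 0.0282, 0], [0, 0, 0]],
    [[0.0151, 0.0282, 0], [0, 0, 0]],
    [[0.0151, 0.0282, 0], [0, 0, 0]],
    [[0.0151, 0.0282, 0], [0, 0, 0]],
    [[0, 0, 0], [0, 0, 0]],
    [[0, 0, 0], [0, 0, 0]]
  ]
}}

```text
time: 25.1
tool_pos: [653.4, 43.6, 79.0]
tcp_rot: [-3.141, 0.003, 0.017]
contact_force: [0.1, 0.2, -0.5]
grip_width: 45.0
finger_force: 30.0
```

Run:
```python
from meas import *; from go import plan
im,m=snap('wrist','w7.png'); plan(657,44,-13,.017)
```

```text
t 25.15 at [653.5  44.   79.4] yaw 0.017 F [ 0.5  0.7 -0.7] w 45.7 turn deg 0.03 move after turn (np.float64(0.0035), np.float64(0.0001), np.float64(0.0924)) move before turn (np.float64(0.0035), np.float64(0.0001), np.float64(0.0924))
```

View pics/w7.png

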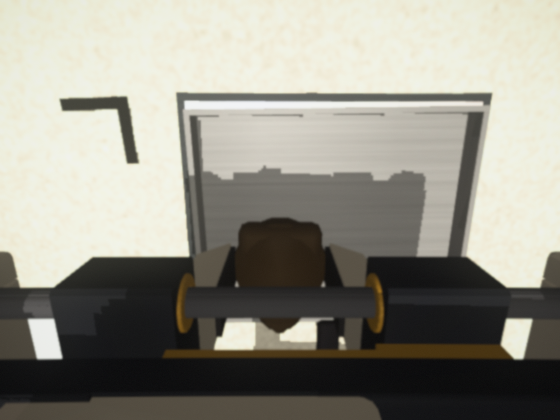

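The scale is held firmly at (281,270) over the pan, which is still square on the platen. Lowering and releasing.

Request:
{"api": "servo_tool", "payload": {
  "deltas": [
    [[0.003, 0, 0.03], [0, 0, 0]],
    [[0, 0, 0.03], [0, 0, 0]],
    [[0, 0, 0.02], [0, 0, 0]],
    [[0, 0, 0.008], [0, 0, 0]],
    [[0, 0, 0.004], [0, 0, 0]],
    [[0, 0, 0], [0, 0, 0]]
  ]
}}

```text
time: 25.9
tool_pos: [657.8, 43.5, -10.9]
tcp_rot: [3.141, -0.001, 0.017]
contact_force: [0.9, 0.1, 0.3]
grip_width: 45.4
finger_force: 30.0
```

Request:
{"api": "servo_tool", "payload": {
  "deltas": [
    [[0, 0, 0], [0, 0, 0]],
    [[0, 0, 0], [0, 0, 0]],
    [[0, 0, 0], [0, 0, 0]],
    [[0, 0, 0], [0, 0, 0]],
    [[0, 0, -0.02], [0, 0, 0]],
    [[0, 0, -0.04], [0, 0, 0]],
    [[0, 0, -0.05], [0, 0, 0]],
    [[0, 0, -0.05], [0, 0, 0]],
    [[0, 0, 0], [0, 0, 0]]
  ],
  "fingers": 0.66
}}

```text
time: 27.02
tool_pos: [660.5, 43.1, 155.6]
tcp_rot: [3.141, -0.012, 0.017]
contact_force: [0.7, 0.1, -0.5]
grip_width: 60.9
finger_force: 0.0
```

Run:
```python
from go import plan
plan(497.3-10*.828,201.8-5.6,143,.596)
```

```text
t 27.02 at [660.5  43.1 155.6] yaw 0.017 F [ 0.7  0.1 -0.5] w 60.9 turn deg -33.18 move after turn (np.float64(-0.056), np.float64(-0.2229), np.float64(0.0126)) move before turn (np.float64(-0.1688), np.float64(-0.156), np.float64(0.0126))
```

Request:
{"api": "servo_tool", "payload": {
  "deltas": [
    [[0, 0, 0], [0, 0, -8.3]],
    [[0, 0, 0], [0, 0, -8.3]],
    [[0, 0, 0], [0, 0, -8.3]],
    [[0, 0, 0], [0, 0, -8.3]],
    [[-0.0093, -0.0372, 0], [0, 0, 0]],
    [[-0.0093, -0.0372, 0], [0, 0, 0]],
    [[-0.0093, -0.0372, 0], [0, 0, 0]],
    [[-0.0093, -0.0372, 0], [0, 0, 0]],
    [[-0.0093, -0.0372, 0], [0, 0, 0]],
    [[-0.0093, -0.0372, 0.012], [0, 0, 0]],
    [[0, 0, 0], [0, 0, 0]],
    [[0, 0, 0], [0, 0, 0]]
  ],
  "fingers": 1
}}

```text
time: 28.52
tool_pos: [486.4, 196.4, 136.9]
tcp_rot: [3.141, -0.001, 0.597]
contact_force: [-0.1, -0.1, -0.2]
grip_width: 92.1
finger_force: 0.0
```

Run:
```python
from meas import *; from go import plan
im,m=snap('wrist','w8.png')
k=(im.max(2)<110)&roi(im,192,60,370,290)
for c in big(k)[:5]:
    if cv2.contourArea(c)<1200: continue
    p=onz(m,c.reshape(-1,2),6)[:,:2].astype(np.float32); 
    print(cv2.boundingRect(c),cv2.contourArea(c),np.median(im[c[:,0,1],c[:,0,0]],0),cv2.minAreaRect(p))
plan(497.3-10*.828,201.8-5.6,-20,.596)
b,_=snap('top','t5.png'); print(scales(b,_)); print(scales(b,_,(245,140,340,215)))
```

```text
(258, 145, 49, 68) 2409.0 [88.5 82.  75. ] ((496.716552734375, 201.349853515625), (65.36797332763672, 46.677711486816406), 34.2216796875)
t 28.57 at [486.8 196.2 136.9] yaw 0.596 F [-0.  -0.5 -0.1] w 91.7 turn deg -0.0 move after turn (np.float64(0.0019), np.float64(0.0012), np.float64(0.1569)) move before turn (np.float64(0.0019), np.float64(0.0012), np.float64(0.1569))
[]
[(array([653.9,  42.3]), array([650.5,  42.1]), -3.079, 64.0, 44.2, array([67., 62., 55.])), (array([570.8,  53. ]), array([564.9,  16. ]), -1.729, 253.9, 222.3, array([70., 71., 68.]))]
```

Request:
{"api": "servo_tool", "payload": {
  "deltas": [
    [[0.0015, 0.0005, 0.04], [0, 0, 0]],
    [[0, 0, 0.04], [0, 0, 0]],
    [[0, 0, 0.035], [0, 0, 0]],
    [[0, 0, 0.02], [0, 0, 0]],
    [[0, 0, 0.01], [0, 0, 0]],
    [[0, 0, 0.008], [0, 0, 0]],
    [[0, 0, 0.004], [0, 0, 0]],
    [[0, 0, 0], [0, 0, 0]],
    [[0, 0, 0], [0, 0, 0]]
  ],
  "fingers": 1
}}

```text
time: 29.75
tool_pos: [487.9, 197.1, -20.0]
tcp_rot: [3.141, -0.001, 0.596]
contact_force: [-0.2, -1.0, 0.5]
grip_width: 91.9
finger_force: 0.0
```

Request:
{"api": "servo_tool", "payload": {
  "deltas": [
    [[0, 0, 0], [0, 0, 0]],
    [[0, 0, 0], [0, 0, 0]],
    [[0, 0, 0], [0, 0, 0]],
    [[0, 0, 0], [0, 0, 0]],
    [[0, 0, 0], [0, 0, 0]],
    [[0, 0, 0], [0, 0, 0]],
    [[0, 0, 0], [0, 0, 0]],
    [[0, 0, 0], [0, 0, 0]]
  ],
  "fingers": 0
}}

```text
time: 30.75
tool_pos: [487.5, 197.0, -20.5]
tcp_rot: [3.142, 0.0, 0.596]
contact_force: [-0.2, 0.1, -0.3]
grip_width: 46.0
finger_force: 29.5
```

Request:
{"api": "servo_tool", "payload": {
  "deltas": [
    [[0, 0, -0.02], [0, 0, 0]],
    [[0, 0, -0.04], [0, 0, 0]],
    [[0, 0, -0.04], [0, 0, 0]],
    [[0, 0, 0], [0, 0, 0]],
    [[0, 0, 0], [0, 0, 0]]
  ]
}}

```text
time: 31.38
tool_pos: [486.9, 196.9, 78.9]
tcp_rot: [-3.141, 0.001, 0.596]
contact_force: [0.2, -0.1, 0.2]
grip_width: 45.9
finger_force: 29.5
```

```bash
python3 go.py 637 -40 80 0.017
```

```text
t 31.38 at [486.9 196.9  78.9] yaw 0.596 F [ 0.2 -0.1  0.2] w 45.9 turn deg 33.19 move after turn (np.float64(0.146), np.float64(0.2394), np.float64(-0.0011)) move before turn (np.float64(-0.0089), np.float64(0.2803), np.float64(-0.0011))
```

Request:
{"api": "servo_tool", "payload": {
  "deltas": [
    [[0, 0, 0], [0, 0, 8.3]],
    [[0, 0, 0], [0, 0, 8.3]],
    [[0, 0, 0], [0, 0, 8.3]],
    [[0, 0, 0], [0, 0, 8.3]],
    [[0.0182, 0.03, 0], [0, 0, 0]],
    [[0.0182, 0.03, 0], [0, 0, 0]],
    [[0.0182, 0.03, 0], [0, 0, 0]],
    [[0.0182, 0.03, 0], [0, 0, 0]],
    [[0.0182, 0.03, 0], [0, 0, 0]],
    [[0.0182, 0.03, 0], [0, 0, 0]],
    [[0.0182, 0.03, 0], [0, 0, 0]],
    [[0.0182, 0.029, 0], [0, 0, 0]],
    [[0, 0, 0], [0, 0, 0]],
    [[0, 0, 0], [0, 0, 0]]
  ]
}}

```text
time: 33.12
tool_pos: [635.8, -38.9, 77.9]
tcp_rot: [-3.141, 0.003, 0.017]
contact_force: [-0.1, 0.8, -0.1]
grip_width: 45.7
finger_force: 29.5
```

```bash
python3 go.py 637 -40 -12 0.017
```

```text
t 33.12 at [635.8 -38.9  77.9] yaw 0.017 F [-0.1  0.8 -0.1] w 45.7 turn deg -0.02 move after turn (np.float64(0.0011), np.float64(0.0011), np.float64(0.0899)) move before turn (np.float64(0.0011), np.float64(0.0011), np.float64(0.0899))
```

Request:
{"api": "servo_tool", "payload": {
  "deltas": [
    [[0.001, 0.001, 0.03], [0, 0, 0]],
    [[0, 0, 0.03], [0, 0, 0]],
    [[0, 0, 0.018], [0, 0, 0]],
    [[0, 0, 0.008], [0, 0, 0]],
    [[0, 0, 0.004], [0, 0, 0]],
    [[0, 0, 0], [0, 0, 0]]
  ]
}}

```text
time: 33.88
tool_pos: [638.5, -40.5, -9.9]
tcp_rot: [3.141, -0.001, 0.017]
contact_force: [-0.6, 0.0, -0.2]
grip_width: 45.8
finger_force: 29.5
```

Request:
{"api": "servo_tool", "payload": {
  "deltas": [
    [[0, 0, 0], [0, 0, 0]],
    [[0, 0, 0], [0, 0, 0]],
    [[0, 0, 0], [0, 0, 0]],
    [[0, 0, 0], [0, 0, 0]],
    [[0, 0, -0.02], [0, 0, 0]],
    [[0, 0, -0.04], [0, 0, 0]],
    [[0, 0, -0.05], [0, 0, 0]],
    [[0, 0, -0.05], [0, 0, 0]],
    [[0, 0, 0], [0, 0, 0]],
    [[0, 0, 0], [0, 0, 0]]
  ],
  "fingers": 0.66
}}

```text
time: 35.12
tool_pos: [637.6, -40.4, 148.9]
tcp_rot: [-3.142, 0.001, 0.017]
contact_force: [0.2, -0.6, -1.0]
grip_width: 60.5
finger_force: 0.0
```

```bash
python3 go.py 402.3 -257 145 0.017
```

```text
t 35.12 at [637.6 -40.4 148.9] yaw 0.017 F [ 0.2 -0.6 -1. ] w 60.5 turn deg -0.01 move after turn (np.float64(-0.239), np.float64(0.2126), np.float64(0.0039)) move before turn (np.float64(-0.2389), np.float64(0.2126), np.float64(0.0039))
```

Now over to the treadle, then a look at the pan from the top before pressing.

Request:
{"api": "servo_tool", "payload": {
  "deltas": [
    [[-0.03, 0.0266, 0], [0, 0, 0]],
    [[-0.03, 0.0266, 0], [0, 0, 0]],
    [[-0.03, 0.0266, 0], [0, 0, 0]],
    [[-0.03, 0.0266, 0], [0, 0, 0]],
    [[-0.03, 0.0266, 0], [0, 0, 0]],
    [[-0.03, 0.0266, 0], [0, 0, 0]],
    [[-0.03, 0.0266, 0], [0, 0, 0]],
    [[-0.029, 0.0264, 0.02], [0, 0, 0]],
    [[0, 0, 0.04], [0, 0, 0]],
    [[0, 0, 0.04], [0, 0, 0]],
    [[0, 0, 0.01], [0, 0, 0]],
    [[0, 0, 0], [0, 0, 0]]
  ],
  "fingers": 0
}}

```text
time: 36.62
tool_pos: [402.4, -256.7, 38.9]
tcp_rot: [-3.14, 0.002, 0.017]
contact_force: [-0.3, 0.3, 0.7]
grip_width: 0.2
finger_force: 0.0
```

Run:
```python
from meas import *; from go import plan
plan(402.3,-257,30,.017)
b,m=snap('top','t6.png'); print(scales(b,m)); print(scales(b,m,(245,140,340,215)))
cv2.imwrite('pics/t6c.png',cv2.resize(b[130:300,135:425][:,:,::-1],(800,469),interpolation=cv2.INTER_CUBIC))
```

```text
t 36.62 at [ 402.4 -256.7   38.9] yaw 0.017 F [-0.3  0.3  0.7] w 0.2 turn deg 0.0 move after turn (np.float64(-0.0001), np.float64(0.0003), np.float64(0.0089)) move before turn (np.float64(-0.0001), np.float64(0.0003), np.float64(0.0089))
[]
[(array([651.1,  22.7]), array([651.2,  23.1]), 1.29, 97.8, 76.0, array([65., 62., 55.]))]
```

View pics/t6c.png

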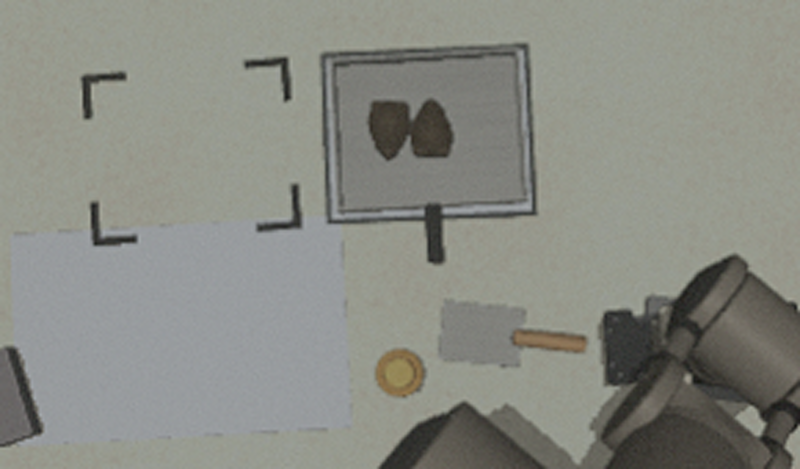

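Both scales lie in the pan near crop (390,128) and (431,130); B seems to have been nudged but is well inside. The pan is square on the platen, so I press to log.

Request:
{"api": "servo_tool", "payload": {
  "deltas": [
    [[0, 0, 0.004], [0, 0, 0]],
    [[0, 0, 0.004], [0, 0, 0]],
    [[0, 0, 0.005], [0, 0, 0]],
    [[0, 0, 0.005], [0, 0, 0]],
    [[0, 0, 0.005], [0, 0, 0]],
    [[0, 0, 0.005], [0, 0, 0]],
    [[0, 0, 0.003], [0, 0, 0]],
    [[0, 0, 0.002], [0, 0, 0]],
    [[0, 0, 0], [0, 0, 0]]
  ]
}}

```text
time: 37.8
tool_pos: [403.4, -256.3, 7.1]
tcp_rot: [-3.141, -0.001, 0.017]
contact_force: [2.1, 6.1, 9.5]
grip_width: 0.4
finger_force: 4.8
```

Request:
{"api": "servo_tool", "payload": {
  "deltas": [
    [[0, 0, 0.0015], [0, 0, 0]],
    [[0, 0, 0], [0, 0, 0]]
  ]
}}

```text
time: 38.05
tool_pos: [403.4, -256.3, 6.5]
tcp_rot: [-3.141, -0.001, 0.017]
contact_force: [-0.1, 7.7, 18.0]
grip_width: 0.3
finger_force: 8.6
```

Request:
{"api": "servo_tool", "payload": {
  "deltas": [
    [[0, 0, 0.0015], [0, 0, 0]],
    [[0, 0, 0], [0, 0, 0]],
    [[0, 0, 0], [0, 0, 0]],
    [[0, 0, 0], [0, 0, 0]],
    [[0, 0, 0], [0, 0, 0]],
    [[0, 0, 0], [0, 0, 0]],
    [[0, 0, 0], [0, 0, 0]],
    [[0, 0, 0], [0, 0, 0]],
    [[0, 0, 0], [0, 0, 0]],
    [[0, 0, 0], [0, 0, 0]]
  ]
}}

```text
time: 39.3
tool_pos: [403.5, -256.3, 6.0]
tcp_rot: [3.141, -0.002, 0.017]
contact_force: [-3.3, 9.6, 30.1]
grip_width: 0.1
finger_force: 14.8
```

Request:
{"api": "servo_tool", "payload": {
  "deltas": [
    [[0, 0, -0.01], [0, 0, 0]],
    [[0, 0, -0.02], [0, 0, 0]],
    [[0, 0, -0.03], [0, 0, 0]],
    [[0, 0, -0.04], [0, 0, 0]],
    [[0, 0, -0.03], [0, 0, 0]],
    [[0, 0, 0], [0, 0, 0]],
    [[0, 0, 0], [0, 0, 0]]
  ]
}}

```text
time: 40.17
tool_pos: [402.3, -256.7, 132.7]
tcp_rot: [-3.141, 0.001, 0.017]
contact_force: [0.1, -0.6, -0.0]
grip_width: 0.6
finger_force: 0.0
```

Run:
```python
from meas import *; from go import plan
plan(526,.5,140,.017)
a=cv2.imread('pics/t6.png')[:,:,::-1].astype(int); b,m=snap('top','t7.png'); 
d=np.abs(b.astype(int)-a).max(2)[140:225,240:345]; print((d>30).sum())
```

```text
t 40.17 at [ 402.3 -256.7  132.7] yaw 0.017 F [ 0.1 -0.6 -0. ] w 0.6 turn deg -0.01 move after turn (np.float64(0.1281), np.float64(-0.2551), np.float64(-0.0073)) move before turn (np.float64(0.1281), np.float64(-0.2551), np.float64(-0.0073))
0
```

Request:
{"api": "servo_tool", "payload": {
  "deltas": [
    [[0.016, -0.0319, 0], [0, 0, 0]],
    [[0.016, -0.0319, 0], [0, 0, 0]],
    [[0.016, -0.0319, 0], [0, 0, 0]],
    [[0.016, -0.0319, 0], [0, 0, 0]],
    [[0.016, -0.0319, 0], [0, 0, 0]],
    [[0.016, -0.0319, 0], [0, 0, 0]],
    [[0.016, -0.0319, 0], [0, 0, 0]],
    [[0.016, -0.0319, 0], [0, 0, 0]],
    [[0, 0, 0.03], [0, 0, 0]],
    [[0, 0, 0.04], [0, 0, 0]],
    [[0, 0, 0.03], [0, 0, 0]],
    [[0, 0, 0.03], [0, 0, 0]],
    [[0, 0, 0.012], [0, 0, 0]],
    [[0, 0, 0.006], [0, 0, 0]],
    [[0, 0, 0], [0, 0, 0]]
  ],
  "fingers": 1
}}

```text
time: 42.1
tool_pos: [526.6, 0.2, -14.3]
tcp_rot: [3.141, -0.0, 0.017]
contact_force: [-0.0, 0.5, 1.1]
grip_width: 92.0
finger_force: 0.0
```

Request:
{"api": "servo_tool", "payload": {
  "deltas": [
    [[0, 0, 0], [0, 0, 0]],
    [[0, 0, 0], [0, 0, 0]],
    [[0, 0, 0], [0, 0, 0]],
    [[0, 0, 0], [0, 0, 0]],
    [[0, 0, 0], [0, 0, 0]],
    [[0, 0, 0], [0, 0, 0]],
    [[0, 0, 0], [0, 0, 0]],
    [[0, 0, 0], [0, 0, 0]],
    [[0, 0, 0], [0, 0, 0]],
    [[0, 0, 0], [0, 0, 0]],
    [[0, 0, 0], [0, 0, 0]]
  ],
  "fingers": 0
}}

```text
time: 43.48
tool_pos: [526.4, 0.2, -14.5]
tcp_rot: [3.141, 0.0, 0.017]
contact_force: [0.2, 0.8, -1.2]
grip_width: 17.6
finger_force: 30.0
```

Run:
```python
from meas import *; from go import plan
a=.061
plan(634.8-121*np.cos(a),268.6-121*np.sin(a),-16,a)
```

```text
t 43.48 at [ 5.264e+02  2.000e-01 -1.450e+01] yaw 0.017 F [ 0.2  0.8 -1.2] w 17.6 turn deg -2.52 move after turn (np.float64(0.0036), np.float64(-0.2613), np.float64(0.0015)) move before turn (np.float64(-0.0079), np.float64(-0.2612), np.float64(0.0015))
```

Request:
{"api": "servo_tool", "payload": {
  "deltas": [
    [[0, 0, 0], [0, 0, -1.25]],
    [[0, -0.008, 0], [0, 0, -1.25]],
    [[0.0002, -0.015, 0], [0, 0, 0]],
    [[0.0002, -0.015, 0], [0, 0, 0]],
    [[0.0002, -0.015, 0], [0, 0, 0]],
    [[0.0002, -0.015, 0], [0, 0, 0]],
    [[0.0002, -0.015, 0], [0, 0, 0]],
    [[0.0002, -0.015, 0], [0, 0, 0]],
    [[0.0002, -0.015, 0], [0, 0, 0]],
    [[0.0002, -0.015, 0], [0, 0, 0]],
    [[0.0002, -0.015, 0], [0, 0, 0]],
    [[0.0002, -0.015, 0], [0, 0, 0]],
    [[0.0002, -0.015, 0], [0, 0, 0]],
    [[0.0002, -0.015, 0], [0, 0, 0]],
    [[0.0002, -0.015, 0], [0, 0, 0]],
    [[0.0002, -0.015, 0], [0, 0, 0]],
    [[0.0002, -0.015, 0], [0, 0, 0]],
    [[0.0002, -0.015, 0], [0, 0, 0]],
    [[0, -0.01, 0], [0, 0, 0]],
    [[0, -0.003, 0], [0, 0, 0]]
  ]
}}

```text
time: 45.98
tool_pos: [513.9, 261.6, -14.5]
tcp_rot: [3.141, -0.0, 0.062]
contact_force: [-0.6, -4.8, 0.2]
grip_width: 17.6
finger_force: 30.1
```

Request:
{"api": "servo_tool", "payload": {
  "deltas": [
    [[0, 0, 0], [0, 0, 0]],
    [[0, 0, 0], [0, 0, 0]]
  ]
}}

```text
time: 46.22
tool_pos: [514.0, 261.1, -14.5]
tcp_rot: [-3.141, -0.0, 0.06]
contact_force: [-0.5, 1.0, -0.8]
grip_width: 17.8
finger_force: 30.0
```

Run:
```python
from meas import *; from go import plan
a=.061
plan(634.8-121*np.cos(a),268.6-121*np.sin(a),-16,a)
im,m=snap('wrist','w9.png')
```

```text
t 46.23 at [514.  261.1 -14.5] yaw 0.06 F [-0.5  1.  -0.8] w 17.8 turn deg -0.03 move after turn (np.float64(0.0001), np.float64(-0.0001), np.float64(0.0015)) move before turn (np.float64(0.0001), np.float64(-0.0001), np.float64(0.0015))
```

View pics/w9.png

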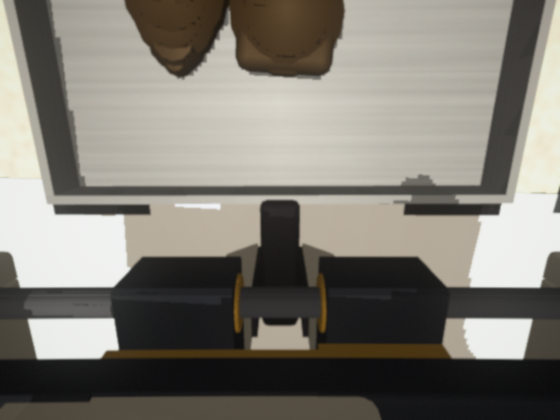

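The pan sits centred in the corner marks (near angles at (55–150,210) and (405–500,210)) with both scales inside. Release, lift and check.

Request:
{"api": "servo_tool", "payload": {
  "deltas": [
    [[0, 0, 0], [0, 0, 0]],
    [[0, 0, 0], [0, 0, 0]],
    [[0, 0, 0], [0, 0, 0]],
    [[0, 0, 0], [0, 0, 0]],
    [[0, 0, 0], [0, 0, 0]],
    [[0, 0, 0], [0, 0, 0]],
    [[0, 0, 0], [0, 0, 0]],
    [[0, 0, -0.02], [0, 0, 0]],
    [[0, 0, -0.04], [0, 0, 0]],
    [[0, 0, -0.05], [0, 0, 0]],
    [[0, 0, -0.05], [0, 0, 0]],
    [[-0.04, 0, 0], [0, 0, 0]],
    [[-0.04, 0, 0], [0, 0, 0]],
    [[0, 0, 0], [0, 0, 0]],
    [[0, 0, 0], [0, 0, 0]]
  ],
  "fingers": 1
}}

```text
time: 48.15
tool_pos: [435.0, 256.3, 145.9]
tcp_rot: [-3.141, -0.001, 0.061]
contact_force: [0.4, -0.3, -0.6]
grip_width: 91.8
finger_force: 0.0
```

Run:
```python
from meas import *
b,m=snap('top','t8.png'); print(pan(b,m,(155,145,252,225),130)); print(marks(b,m)[0]); print(scales(b,m,(170,150,245,215)))
cv2.imwrite('pics/t8c.png',cv2.resize(b[130:300,135:435][:,:,::-1],(800,453),interpolation=cv2.INTER_CUBIC))
```

```text
(array([6.19029e+02, 2.64447e+02, 2.19467e+02, 2.32224e+02, 5.50000e-02]), [])Traceback (most recent call last):
  File "<stdin>", line 2, in <module>
  File "meas.py", line 31, in marks
    c=np.vstack([c for c in big(k) if 40<cv2.contourArea(c)<70])
    return _nx.concatenate(arrs, 0, dtype=dtype, casting=casting)
           ~~~~~~~~~~~~~~~^^^^^^^^^^^^^^^^^^^^^^^^^^^^^^^^^^^^^^^
ValueError: need at least one array to concatenate
```

Run:
```python
import cv2
b=cv2.imread('pics/t8.png')[130:300,135:435]
cv2.imwrite('pics/t8c.png',cv2.resize(b,(800,453),interpolation=cv2.INTER_CUBIC))
```

```text
(no output)
```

View pics/t8c.png

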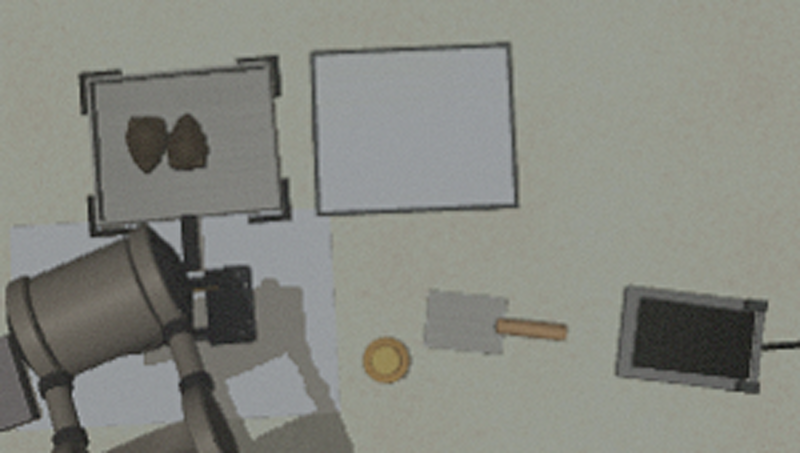

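The pan is centred in the corner marks around crop (185,145) with both scales in it at (147,143) and (188,143). The treadle is up, the paper is empty and the bystanders have not moved, so I'm handing in.

```bash
python3 -c "
from plant import bot
print(bot.close_job())"
```

```text
the job is handed in; nothing more can be done
None
```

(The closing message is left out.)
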